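# Pry open the mould-insert case

### The job

Pry up the shut cover of the mould-insert case with the scraper: work its blade into the notch above the ledge at the front and swing the cover up with it until it stands about upright, touching the cover with nothing but the scraper. Then lay the scraper down again on the rubber mat, and leave everything else where it is.

Things in the scene. Friction and masses are not known exactly. Their poses are not given: they have to be found in the camera images.
- case: Grey steel mould-insert case fixed to the bench, 130 deep (its x) x 150 wide (its y) x 90 mm high, walls 8 mm, under its cover. Origin: centre of its underside. Front: its -x side; hinge: +x side. Mid-front, the rim has a notch 80 mm wide, 10 mm high: a slot between the 80 mm high front wall and the shut cover's underside at 90 mm. A steel insert inside reaches to 45 mm.
- cover: Aluminium cover, a flat plate 130 x 150 x 6 mm, no handle, flush with the case's sides and front. Origin: mid hinge line, at its underside (case frame x = +65, z = 90 mm); the plate runs along its own -x. Shut, its axes match the case's; it opens about its +y (front edge up and back) to 1.9 rad at most. Stiff hinge: it stays where left; lifting its front edge takes 2 to 3 N.
- cover_edge (a point): Middle of the cover's front (free) edge, at its underside; 130 mm from the hinge line. It moves with the cover.
- ledge (a point): Middle of the outer edge, on the top face, of the bright steel pry ledge in front of the notch (case frame x = -77, y = 0, z = 80 mm). The ledge is 80 mm wide, stands 12 mm out from the front wall, and its top is level with the foot of the notch.
- scraper: Scraper, wooden handle and thin steel blade, 195 mm long, 180 g, lying on the mat beside the brush (their places may be swapped). x points from handle to blade tip, z up. Origin: underside of the handle below the balance point. Handle: bar 24 wide (y) x 30 high, x = -70 to +30 mm. Blade: 26 wide x 3 thick, x = +30 to +125 mm, faces at z = 14 and 17 mm, so it lies clear of the mat.
- scraper_grip (a point): On the scraper's handle, x = 0, 18 mm above its underside: a good place to grip across the handle's 24 mm width.
- scraper_tip (a point): Middle of the end of the scraper's blade (x = +125, z = 15.5 mm in its frame).
- mat: Black rubber tool mat fixed on the bench, 260 (its x) x 240 (its y) x 3 mm. Origin: centre of its underside; the top is 3 mm up.
- brush: Hand brush, 170 mm long, lying on the mat about 100 mm from the scraper. Bystander.
- bottle: White plastic bottle, 68 mm diameter, 170 mm tall. Bystander. Origin under its centre.
- spraycan: White can, 58 mm diameter, 160 mm tall. Bystander. Origin under its centre.
- pot: White open plastic pot, 84 mm diameter, 85 mm tall. Bystander. Origin under its centre.
- stone: Grey polishing stone, 100 x 25 x 25 mm. Bystander.
- wrench: Wrench, 170 mm long, lying on the bench. Bystander.
- parallel: Steel parallel block, 120 x 30 x 40 mm. Bystander.
There are look-alikes about, which are no part of the job. Leave any green look-alike of the scraper alone.

How it is judged:
By the outcome, as a careful person would: the job done as asked, in the order asked, and still so for the second after the job is handed in, with the robot touching nothing.
It also fails if it takes over 59 s, if anything falls off the work surface, if the arm or the gripper's body presses on something with over 40 N, if the wrist force passes 120 N, or if a joint passes its speed limit or range.

### The arm

A 6-joint arm with a two-finger parallel gripper is mounted at the origin on the work surface. World frame = base frame: x ahead of the robot, y to its left, z up, the work surface at z = 0. Lengths are in m, angles in rad, forces in N, time in s.
With the tool pointing down it reaches from about 0.425 to 0.95 m from the base axis. Payload 14.7 kg.
Tool frame: the origin (TCP) lies on the centre line of the jaws, within the pads' length; the fingertips stand env.tips_ahead ahead of it and the grasp point (between the pads) is the TCP (env.tips_ahead is the distance from the TCP to the fingertips, in m); z points along the fingers, y is the line along which they close (so a half turn about z gives the same grasp; the last joint's range is limited). The gripper opens to 85 mm and grips with 20 to 120 N. Pads are 22 mm wide; open, the fingers measure 114 mm over their backs; the gripper's body (76 mm by 85 mm) begins 54 mm behind the grasp point. The pads swing forward as they close: fully open they stand 13 mm farther back than shut.
Start: joints at [1.119, 0.48, 1.596, -0, 1.065, -0.047], TCP at [0.256, 0.597, 0.25] pointing down, gripper open.
Joint ranges: [-2.75, 2.75], [-0.82, 2.05], [0.23, 2.67], [-1.56, 4.7], [0.09, 2.69], [-2.92, 2.92]. Speed limits (rad/s): [1.89, 1.89, 2.39, 3.01, 3.01, 3.01].

### API

Orientations are given as a unit quaternion [w, x, y, z].
In Python, from cell import env gives the robot as it stands. The module is installed in compiled form; this text tells all that it offers.
- The arm moves only by the tool jog_arm, never from a script. Its argument "steps" is a list that holds one entry, the list of rows, each a list of 4 numbers: the shift along the tool's x, y, z in mm, then the turn about the tool's z in degrees. A call has 1 to 8 rows; each row is the pose to reach, as a shift and turn from the pose commanded when the call began, along the tool's axes at that moment; what a row does not reach only later rows make up. A row lasts 1/10 s, in which the tool goes at most 50 mm and 8.59 degrees, less where a joint would pass 70% of its speed; a pose out of reach is approached as far as the arm can. A call with a gripper value outside its range is refused whole. "claw" is the finger opening in mm, from 0 to 85.4, set as the call begins (left out, the last holds). The fingers move at their own pace and stop on an object; the grip force is fixed at half the most. Time passes only in rows, so rows that repeat a pose let the fingers close. It gives the time, the measured TCP pose, the force, the opening and the grip force at its end, in the units of the state.
- env.observe(): the state, without advancing time (a new reading comes with each control period).
- env.get_image(name): name is "side" or "top"; returns a dict with "color" (480x640x3 uint8, blue, green, red), "camera_matrix" (3x3 intrinsics, pixels), "D" ([k1, k2, p1, p2, k3] as OpenCV has them; the pictures are not rectified), "rvec" (rotation vector, rad) and "tvec" (3), from world to camera coordinates, as OpenCV has them. Camera axes: x right, y down, z forward; pixel columns grow to the right and rows downward; lengths in m; the calibration is good to about 2 mm. A picture is of the moment at which its call begins. There is no depth.
- env.sign_off(): hands the job in; it is judged then, once.
The state is a dict: "time_s": time; "joint_pos": joint angles; "qd": joint speeds; "joint_torque": joint torques, N m; "eef_pos": TCP position; "eef_rot": TCP orientation; "force": force on the tool from outside, world axes, zero at the start; "moment": the same for the moment, N m; "width": finger opening in m; "finger_force": force on a finger pad.
Only numpy, scipy, OpenCV 4.12 (cv2) and the standard library are available. Lean on these libraries where they do the work, as an engineer would, in place of code of your own. Each camera call takes 0.05 s, during which the arm holds its last target. There are 200 camera calls.

## Working session

There is one attempt and no reset: what is moved stays moved. The work goes in short steps, Python scripts to look and compute and a tool call to move; the robot and the scene stay as the last step left them, time stands still between calls to the robot, and variables do not carry over. Pictures are saved under pics/ and viewed, at most 10 in all, crops included, and the job is handed in when it is done.

Besides the shell and the picture viewer there is one more tool, called after "Request:" by a JSON object that holds its "method" and its "body". jog_arm: Moves the arm, as the interface text tells. Its arguments: {"type":"object","properties":{"steps":{"type":"array"},"claw":{"type":"number"}},"required":["steps"]}

```bash
mkdir -p pics
cat > h.py <<'E'
import numpy as np, cv2
from cell import env
from scipy.spatial.transform import Rotation as R
def cam(n):
    d=env.get_image(n); d['R']=cv2.Rodrigues(np.array(d['rvec'],float))[0]; d['t']=np.array(d['tvec'],float).ravel(); return d
def plane(d,px,z):
    p=np.array(px,float).reshape(-1,1,2)
    u=cv2.undistortPoints(p,np.array(d['camera_matrix']),np.array(d['D'],float)).reshape(-1,2)
    c=-d['R'].T@d['t']; r=np.c_[u,np.ones(len(u))]@d['R']
    return c+r*((z-c[2])/r[:,2])[:,None]
def proj(d,P):
    return cv2.projectPoints(np.array(P,float).reshape(-1,1,3),np.array(d['rvec'],float),d['t'],np.array(d['camera_matrix']),np.array(d['D'],float))[0].reshape(-1,2)
E
python3 - <<'E'
from h import *
for n in ['top','side']:
    d=cam(n); cv2.imwrite(f'pics/{n}0.png',d['color']); print(n,-d['R'].T@d['t'],d['R'][2])
o=env.observe(); print(o, env.tips_ahead)
E
```

```text
top [ 0.33048454 -0.08791803  1.26711784] [ 0.1847678  -0.00767689 -0.98275222]
side [ 0.43752501 -1.23176833  0.89893194] [ 0.09377492  0.805481   -0.58515522]
{'time_s': 0.1, 'joint_pos': array([ 1.11940144e+00,  4.80770112e-01,  1.59677101e+00, -7.55920952e-06,
        1.06511714e+00, -4.65961955e-02]), 'qd': array([ 2.00443712e-03, -5.84067612e-04, -1.63683984e-03,  3.55275612e-05,
       -1.66588351e-03, -5.70780567e-04]), 'joint_torque': array([ 1.69347601e-03, -9.52247429e+01, -4.31041360e+01, -2.50977319e-04,
        5.31957397e-03,  8.54963758e-06]), 'eef_pos': array([0.25582778, 0.59717786, 0.24975078]), 'eef_rot': array([-1.28095774e-04,  2.01018453e-01,  9.79587310e-01, -5.17188001e-04]), 'force': array([-0.20729451,  0.44399499,  0.19204965]), 'moment': array([-0.04103088, -0.02631585, -0.04665238]), 'finger_force': 0.0, 'width': 0.08533386281238979} 0.019
```

View pics/top0.png

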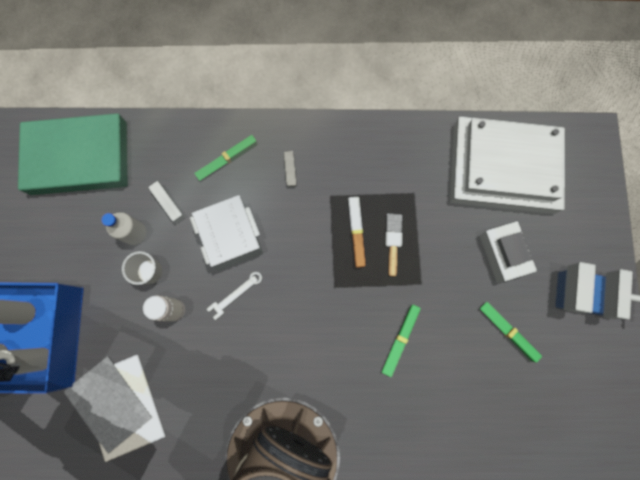

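View pics/side0.png

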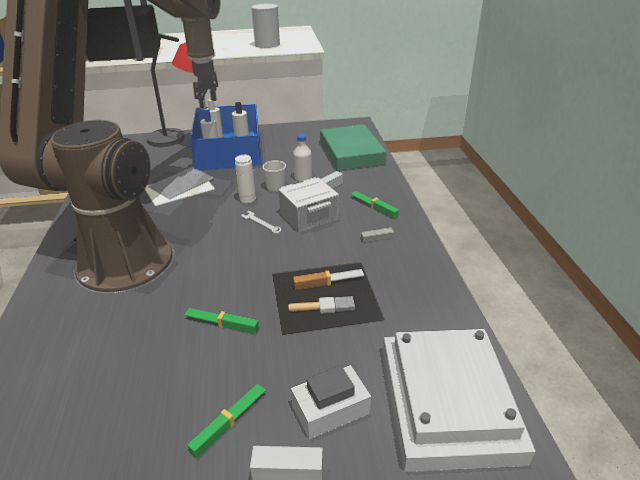

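The scraper is on the left of the mat (top view, about (357,230)) with its blade pointing away from the robot, and the brush is at (394,245). The case is at about (225,232). I'll zoom in to find its front.

Run:
```python
import cv2,numpy as np
t=cv2.imread('pics/top0.png');s=cv2.imread('pics/side0.png')
f=lambda im,x,y,w,h,k:cv2.resize(im[y:y+h,x:x+w],None,fx=k,fy=k,interpolation=cv2.INTER_CUBIC)
a=f(t,180,185,90,95,4.4);b=f(s,270,165,80,75,5.5)
c=f(t,325,190,100,100,3);H=600
out=np.zeros((600,800,3),np.uint8)
out[:a.shape[0],:a.shape[1]]=a; 
w=800-a.shape[1]; b=cv2.resize(b,(w,int(b.shape[0]*w/b.shape[1])));out[:b.shape[0],a.shape[1]:]=b
print(a.shape,b.shape)
cv2.imwrite('pics/crop1.png',out)
```

```text
(418, 396, 3) (378, 404, 3)
```

View pics/crop1.png

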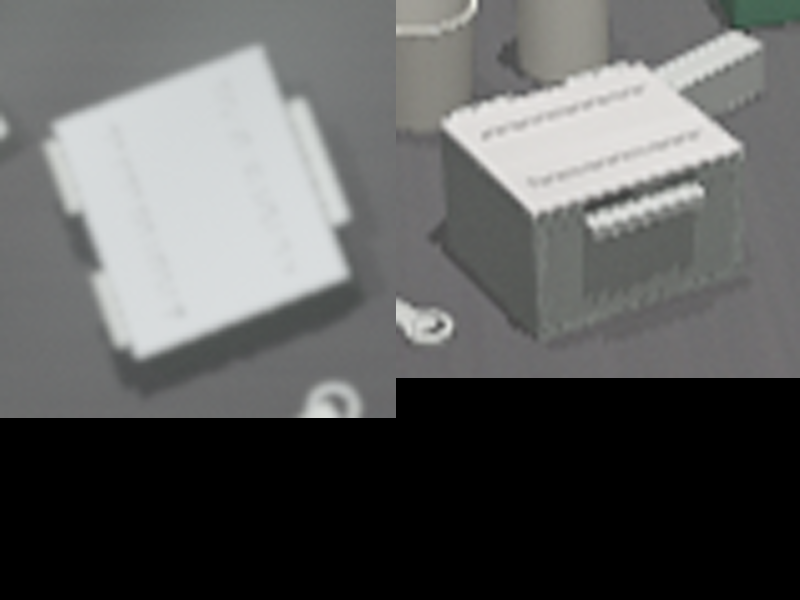

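The ledge and notch are on the right face of the case in the top view, at crop (325,160), so the front faces world −y. The hinge blocks are on the left. Next I'll measure the cover corners and the scraper.

```bash
cat >> h.py <<'E'
def corners(d):
    g=cv2.cvtColor(d['color'],cv2.COLOR_BGR2GRAY)
    c=np.array([(52,120),(262,45),(350,275),(135,360)],np.float32)/4.4+np.float32([180,185])-.4
    return g,cv2.cornerSubPix(g,c[:,None].copy(),(4,4),(-1,-1),(3,50,.01)).reshape(-1,2),c
def scraper(d,zh,zb,roi):
    x,y,w,h=roi; im=d['color'][y:y+h,x:x+w]; hsv=cv2.cvtColor(im,cv2.COLOR_BGR2HSV)
    big=lambda m:max(cv2.findContours(m,0,2)[0],key=cv2.contourArea)
    hm=cv2.inRange(hsv,(5,120,60),(22,255,255)); bm=cv2.inRange(hsv,(0,0,140),(180,70,255))
    out=[]
    for m,z in((hm,zh),(bm,zb)):
        r=cv2.boxPoints(cv2.minAreaRect(big(m)))+np.float32([x,y]); out.append((r,plane(d,r,z)))
    return out
E
python3 - <<'E'
from h import *
d=cam('top')
g,c,c0=corners(d); print(c0,c)
for q in(c0,c):
    P=plane(d,q,.096); print(P.round(4)); print([np.linalg.norm(P[i]-P[i-3]).round(4) for i in range(4)], P.mean(0), np.degrees(np.arctan2(*((P[0]+P[3]-P[1]-P[2])[[1,0]]))), np.degrees(np.arctan2(*((P[0]-P[3])[[1,0]]))),np.degrees(np.arctan2(*((P[1]-P[2])[[1,0]]))))
s=scraper(d,.033,.020,(335,190,42,85))
for r,P in s:
    print(r.round(1).tolist()); print(P.round(4)); print([np.linalg.norm(P[i]-P[i-3]).round(4) for i in range(4)],P.mean(0))
a,b=s[0][1].mean(0),s[1][1].mean(0); print(np.degrees(np.arctan2(b[1]-a[1],b[0]-a[0])),np.linalg.norm((b-a)[:2]))
E
```

```text
[[191.41818 211.87273]
 [239.14546 194.82727]
 [259.14548 247.1    ]
 [210.28183 266.41818]] [[191.98505 212.42407]
 [238.66003 194.69044]
 [258.84308 247.50645]
 [211.36029 266.04126]]
[[0.6205 0.2395 0.096 ]
 [0.6672 0.1176 0.096 ]
 [0.5294 0.0612 0.096 ]
 [0.4787 0.1834 0.096 ]]
[np.float64(0.1305), np.float64(0.149), np.float64(0.1323), np.float64(0.1524)] [0.57395143 0.15041828 0.096     ] 111.75004606515029 21.56830130051956 22.27109056392038
[[0.619  0.2379 0.096 ]
 [0.6676 0.1189 0.096 ]
 [0.5283 0.0619 0.096 ]
 [0.4797 0.1807 0.096 ]]
[np.float64(0.1285), np.float64(0.1505), np.float64(0.1284), np.float64(0.1506)] [0.57365815 0.14986328 0.096     ] 112.22075014476354 22.309606562486703 22.257208833358394
[[352.29998779296875, 234.10000610351562], [361.79998779296875, 233.1999969482422], [364.8999938964844, 266.5], [355.29998779296875, 267.29998779296875]]
[[ 0.5779 -0.1818  0.033 ]
 [ 0.5805 -0.2078  0.033 ]
 [ 0.4897 -0.215   0.033 ]
 [ 0.4872 -0.1894  0.033 ]]
[np.float64(0.0261), np.float64(0.091), np.float64(0.0257), np.float64(0.091)] [ 0.53381922 -0.1984684   0.033     ]
[[347.70001220703125, 197.1999969482422], [358.5, 196.10000610351562], [362.1000061035156, 229.60000610351562], [351.29998779296875, 230.6999969482422]]
[[ 0.6847 -0.1707  0.02  ]
 [ 0.6883 -0.2007  0.02  ]
 [ 0.5933 -0.2097  0.02  ]
 [ 0.5898 -0.1801  0.02  ]]
[np.float64(0.0302), np.float64(0.0955), np.float64(0.0298), np.float64(0.0954)] [ 0.63904371 -0.19032197  0.02      ]
4.426983868349739 0.10553936390920814
```

Both measurements agree with the given sizes. The cover is 128.5 × 150.5 mm, centred at (0.574, 0.150) with yaw 112.2°. The blade is 95.5 × 30 mm, and the scraper origin is about (0.562, −0.196) with yaw 4.7°. Starting to move.

Request:
{"method": "jog_arm", "body": {"steps": [[[-33,-33,0,8.5],[-66,-67,0,17],[-100,-100,0,25.5],[-133,-133,0,34],[-166,-167,0,42.5],[-200,-200,0,51],[-233,-233,0,59.5],[-266,-267,0,68]]], "claw": 60}}

```text
time_s: 0.95
eef_pos: [0.3956, 0.2456, 0.2504]
eef_rot: [0.0, 0.716, 0.698, 0.0]
force: [1.1, -0.2, 1.4]
width: 0.06
finger_force: 0.0
```

```bash
cat >> h.py <<'E'
CC=np.array([.5737,.1500]); CY=np.radians(112.2); CU=np.array([np.cos(CY),np.sin(CY)]); CV=np.array([-CU[1],CU[0]])
def todo(p,yaw):
    o=env.observe(); q=o['eef_rot']; r=R.from_quat([q[1],q[2],q[3],q[0]]); M=r.as_matrix()
    y=np.degrees(np.arctan2(M[1,0],M[0,0])); t=-((yaw-y+180)%360-180)
    print('t',o['time_s'],'pos',o['eef_pos'].round(4),'xyaw',y.round(2),'tilt',np.degrees(np.arccos(-M[2,2])).round(2),'j',o['joint_pos'].round(2),'F',o['force'].round(1),'w',round(o['width'],4))
    print('shift mm',(M.T@(np.array(p)-o['eef_pos'])*1000).round(1),'turn',round(t,2))
E
python3 -c "
from h import *
todo([.5698,-.1960,.10],4.7)"
```

```text
t 0.95 pos [0.3956 0.2456 0.2504] xyaw 88.48 tilt 0.02 j [ 0.49  0.22  2.   -0.    0.92  0.52] F [ 1.1 -0.2  1.4] w 0.06
shift mm [-436.8  185.8  150.3] turn 83.78
```

Request:
{"method": "jog_arm", "body": {"steps": [[[-45,18,0,8.5],[-89,37,0,17],[-134,56,0,25.5],[-178,74,0,34],[-223,93,0,42.5],[-268,112,0,51],[-312,130,0,59.5],[-357,149,20,68]]]}}

```text
time_s: 1.75
eef_pos: [0.5375, -0.1129, 0.2329]
eef_rot: [0.001, 0.984, 0.177, 0.002]
force: [0.8, 1.2, -1.0]
width: 0.0601
finger_force: 0.0
```

```bash
python3 -c "
from h import *
todo([.5698,-.1960,.06],4.7)"
```

```text
t 1.75 pos [ 0.5375 -0.1129  0.2329] xyaw 20.43 tilt 0.22 j [-0.26  0.36  1.85  0.    0.93  0.95] F [ 0.8  1.2 -1. ] w 0.0601
shift mm [  0.7  88.8 173.1] turn 15.73
```

Request:
{"method": "jog_arm", "body": {"steps": [[[0,40,30,8],[1,89,60,15.7],[1,89,100,15.7],[1,89,145,15.7],[1,89,173,15.7],[1,89,173,15.7]]]}}

```text
time_s: 2.35
eef_pos: [0.5658, -0.1923, 0.0546]
eef_rot: [-0.001, 0.999, 0.044, -0.003]
force: [-0.2, 0.1, 0.9]
width: 0.06
finger_force: 0.0
```

```bash
python3 -c "
from h import *
todo([.5698,-.1960,.026],4.7)
a=cam('top')['color'][170:290,310:430];b=cam('side')['color'][230:350,250:390]
cv2.imwrite('pics/g1.png',np.hstack([cv2.resize(a,(390,390)),cv2.resize(b,(400,390))]))"
```

```text
t 2.35 pos [ 0.5658 -0.1923  0.0546] xyaw 5.09 tilt 0.39 j [-0.38  0.66  1.86 -0.    0.63  1.1 ] F [-0.2  0.1  0.9] w 0.06
shift mm [ 3.8  4.1 28.5] turn 0.39
```

View pics/g1.png

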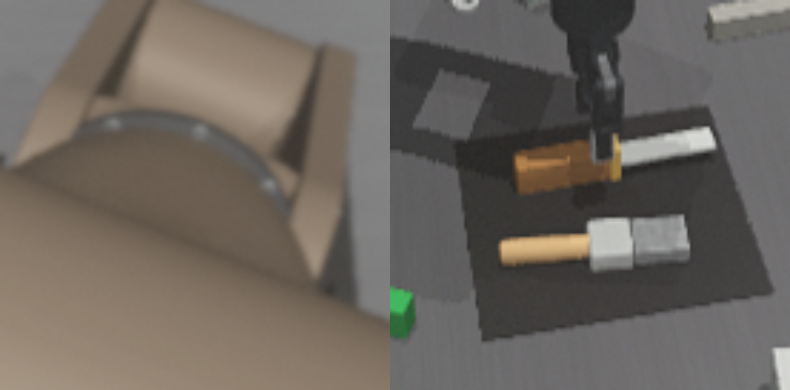

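The fingers straddle the handle just behind the yellow band (side crop about (600,140)), as planned. Descending and gripping.

Request:
{"method": "jog_arm", "body": {"steps": [[[0,0,15,0.4],[0,0,28,0.4],[0,0,28,0.4],[0,0,28,0.4]]]}}

```text
time_s: 2.85
eef_pos: [0.5684, -0.1931, 0.0305]
eef_rot: [-0.0, 0.999, 0.041, -0.0]
force: [0.6, -0.7, -0.2]
width: 0.0602
finger_force: 0.0
```

```bash
python3 -c "
from h import *
todo([.5698,-.1960,.026],4.7)"
```

```text
t 2.85 pos [ 0.5684 -0.1931  0.0305] xyaw 4.72 tilt 0.01 j [-0.38  0.7   1.87  0.    0.58  1.11] F [ 0.6 -0.7 -0.2] w 0.0602
shift mm [1.1 3.  4.5] turn 0.02
```

Request:
{"method": "jog_arm", "body": {"steps": [[[1,3,4.5,0],[1,3,4.5,0],[1,3,4.5,0]]]}}

```text
time_s: 3.15
eef_pos: [0.5698, -0.1963, 0.026]
eef_rot: [0.0, 0.999, 0.041, 0.0]
force: [0.2, -1.0, 0.0]
width: 0.06
finger_force: 0.0
```

Request:
{"method": "jog_arm", "body": {"steps": [[[0,0,0,0],[0,0,0,0],[0,0,0,0],[0,0,0,0],[0,0,0,0],[0,0,0,0],[0,0,0,0],[0,0,0,0]]], "claw": 10}}

```text
time_s: 3.95
eef_pos: [0.5698, -0.1961, 0.0262]
eef_rot: [0.0, 0.999, 0.041, 0.0]
force: [-1.5, 0.6, 5.1]
width: 0.0226
finger_force: 59.5
```

```bash
python3 -c "
from h import *
todo([.5698,-.1960,.026],4.7); print(env.observe()['finger_force'])"
```

```text
t 3.95 pos [ 0.5698 -0.1961  0.0262] xyaw 4.71 tilt 0.02 j [-0.38  0.71  1.86 -0.    0.57  1.11] F [-1.5  0.6  5.1] w 0.0226
shift mm [-0.  -0.1  0.2] turn 0.01
59.53175961971283
```

Request:
{"method": "jog_arm", "body": {"steps": [[[0,0,-25,0],[0,0,-60,0],[10,-14,-95,-8],[20,-28,-100,-16],[30,-42,-100,-24],[40,-56,-100,-32],[50,-70,-100,-40],[60,-84,-100,-48]]]}}

```text
time_s: 4.75
eef_pos: [0.6227, -0.1067, 0.1257]
eef_rot: [-0.0, 0.895, 0.446, -0.0]
force: [0.5, -0.4, -2.1]
width: 0.0228
finger_force: 59.2
```

```bash
python3 -c "
from h import *
todo([*(CC-.219*CU),.115],112.2)"
```

```text
t 4.75 pos [ 0.6227 -0.1067  0.1257] xyaw 53.04 tilt 0.02 j [-0.22  0.6   1.75  0.    0.8   0.43] F [ 0.5 -0.4 -2.1] w 0.0228
shift mm [63.4 -5.5 10.7] turn -59.16
```

Request:
{"method": "jog_arm", "body": {"steps": [[[8,0,0,-8],[16,-1,0,-16],[24,-2,0,-24],[32,-3,0,-32],[40,-4,0,-40],[50,-5,0,-48],[60,-5,0,-56],[63,-5,0,-59.2]]]}}

```text
time_s: 5.55
eef_pos: [0.6571, -0.0535, 0.1257]
eef_rot: [-0.0, 0.557, 0.83, 0.0]
force: [-0.2, -0.0, -0.8]
width: 0.0226
finger_force: 59.2
```

Request:
{"method": "jog_arm", "body": {"steps": [[[0,0,0,0],[0,0,0,0]]]}}

```text
time_s: 5.75
eef_pos: [0.6565, -0.0543, 0.1256]
eef_rot: [-0.0, 0.561, 0.828, -0.0]
force: [0.5, 0.2, -2.7]
width: 0.0231
finger_force: 59.2
```

```bash
python3 -c "
from h import *
todo([*(CC-.219*CU),.0925],112.2)
d=cam('side');e=cam('top')
cv2.imwrite('pics/t2.png',e['color']);cv2.imwrite('pics/s2.png',d['color'])
c=proj(d,[*(CC-.09*CU),.1])[0].astype(int)
p=proj(e,[*(CC-.12*CU),.1])[0].astype(int);print(c,p)
a=d['color'][c[1]-60:c[1]+60,c[0]-60:c[0]+60];b=e['color'][p[1]-60:p[1]+60,p[0]-60:p[0]+60]
cv2.imwrite('pics/g2.png',np.hstack([cv2.resize(a,(400,400),interpolation=2),cv2.resize(b,(400,400),interpolation=2)]))"
```

```text
t 5.75 pos [ 0.6565 -0.0543  0.1256] xyaw 111.79 tilt 0.03 j [-0.13  0.63  1.68 -0.    0.84 -0.51] F [ 0.5  0.2 -2.7] w 0.0231
shift mm [ 1.4  0.5 33.1] turn -0.41
[322 202] [268 212]
```

View pics/g2.png

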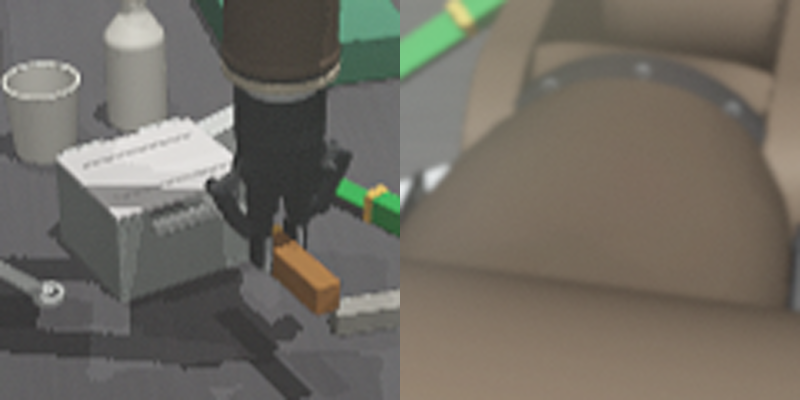

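The arm hides the blade, but the pose agrees: the handle is in line with the notch (side crop about (300,270)) and the blade points at the case. Lowering to slot height, then inserting slowly.

Request:
{"method": "jog_arm", "body": {"steps": [[[0,0,15,-0.4],[1,0.5,33,-0.4],[1,0.5,33,-0.4],[1,0.5,33,-0.4]]]}}

```text
time_s: 6.25
eef_pos: [0.6564, -0.0532, 0.0921]
eef_rot: [-0.001, 0.557, 0.83, -0.0]
force: [0.2, 0.2, -1.9]
width: 0.0232
finger_force: 59.2
```

```bash
python3 -c "
from h import *
todo([*(CC-.167*CU),.0927],112.2)
d=cam('side');cv2.imwrite('pics/s3.png',d['color'])
for n,p in(('tip now',[*(CC-.102*CU),.085]),('ledge',[*(CC-.077*CU),.08])):print(n,proj(d,p))
for y in(-.04,.04):print(proj(d,[*(CC-.077*CU+y*CV),.08]))
a=d['color'][165:245,280:360];cv2.imwrite('pics/g3.png',cv2.resize(a,(560,560),interpolation=2))"
```

```text
t 6.25 pos [ 0.6564 -0.0532  0.0921] xyaw 112.29 tilt 0.08 j [-0.13  0.67  1.7  -0.    0.78 -0.52] F [ 0.2  0.2 -1.9] w 0.0232
shift mm [52.4  0.3 -0.5] turn 0.09
tip now [[324.57879629 208.27803458]]
ledge [[320.5484941  206.00696725]]
[[331.53639124 202.49488807]]
[[309.3354919  209.59222189]]
```

View pics/g3.png

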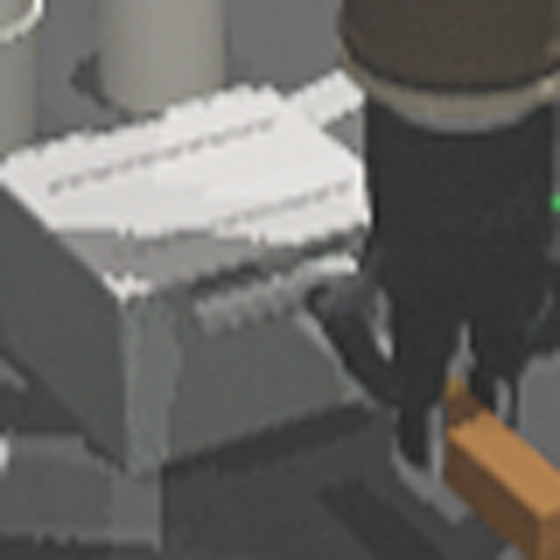

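The predicted ledge ends land at crop (205,312) and (360,262), on the visible ledge, so the case pose is confirmed. Inserting.

Request:
{"method": "jog_arm", "body": {"steps": [[[8,0,-0.5,0],[16,0,-0.5,0],[24,0,-0.5,0],[32,0,-0.5,0],[40,0,-0.5,0],[47,0,-0.5,0],[52,0,-0.5,0],[52,0,-0.5,0]]]}}

```text
time_s: 7.1
eef_pos: [0.6368, -0.0044, 0.0934]
eef_rot: [-0.0, 0.557, 0.831, -0.0]
force: [-0.2, -0.2, -0.8]
width: 0.0228
finger_force: 59.2
```

```bash
python3 -c "
from h import *
todo([*(CC-.167*CU),.0927],112.2)"
```

```text
t 7.1 pos [ 0.6368 -0.0044  0.0934] xyaw 112.34 tilt 0.02 j [-0.05  0.64  1.75  0.    0.75 -0.44] F [-0.2 -0.2 -0.8] w 0.0228
shift mm [-0.2 -0.1  0.7] turn 0.14
```

Request:
{"method": "jog_arm", "body": {"steps": [[[0,0,-4,0],[0,0,-7,0],[0.5,0,-10,0],[1,0,-14,0],[1,0,-18,0],[2,0,-23,0],[2,0,-23,0]]]}}

```text
time_s: 7.8
eef_pos: [0.6367, -0.0032, 0.1172]
eef_rot: [0.0, 0.557, 0.831, 0.0]
force: [-0.5, -0.2, -3.0]
width: 0.0233
finger_force: 59.1
```

```bash
python3 -c "
from h import *
todo([*(CC-.167*CU),.0927],112.2);print(env.observe()['moment'])
d=cam('side');cv2.imwrite('pics/s4.png',d['color']);a=d['color'][155:245,270:360];cv2.imwrite('pics/g4.png',cv2.resize(a,(560,560),interpolation=2))"
```

```text
t 7.8 pos [ 0.6367 -0.0032  0.1172] xyaw 112.31 tilt 0.05 j [-0.05  0.61  1.74 -0.    0.79 -0.44] F [-0.5 -0.2 -3. ] w 0.0233
shift mm [-1.4 -0.4 24.5] turn 0.11
[-0.19883232 -0.01518895  0.03185824]
```

View pics/g4.png

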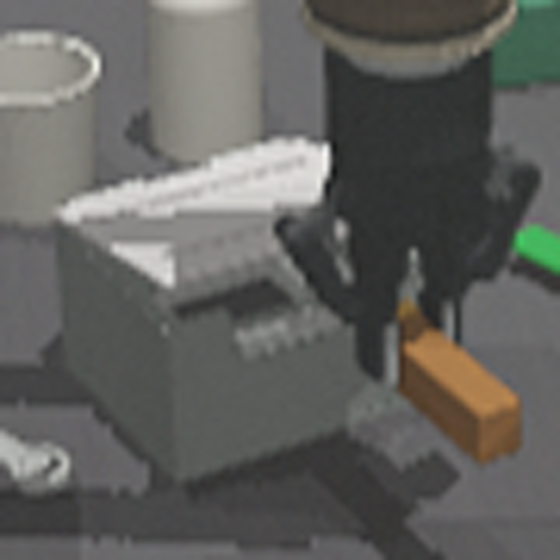

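```bash
cat >> h.py <<'E'
def cov(d,th,y,r=.130,t=0):
    th=np.radians(th); x=.065-r*np.cos(th)+t*np.sin(th); z=.09+r*np.sin(th)+t*np.cos(th)
    return proj(d,[*(CC+x*CU+y*CV),z])[0].round(1)
E
python3 -c "
from h import *
d=cam('side')
for th in(0,5,10,15):
    for y in(.075,-.075): print(th,y,((cov(d,th,y)-[270,155])*6.222).round(),((cov(d,th,y,t=.006)-[270,155])*6.222).round())
"
```

```text
0 0.075 [170. 331.] [170. 321.]
0 -0.075 [429. 250.] [429. 240.]
5 0.075 [169. 311.] [168. 301.]
5 -0.075 [429. 230.] [429. 220.]
10 0.075 [166. 291.] [165. 279.]
10 -0.075 [427. 210.] [426. 198.]
15 0.075 [163. 269.] [161. 257.]
15 -0.075 [425. 189.] [424. 177.]
```

The cover has lifted to about 9°: its corner is at crop (170,290), against (170,331) when shut. Continuing along the arc.

Request:
{"method": "jog_arm", "body": {"steps": [[[2,0,-10,0],[5,0,-19,0],[9,0,-28,0],[13,0,-37,0],[19,0,-46,0],[25,0,-54,0],[32,0,-61,0],[32,0,-61,0]]]}}

```text
time_s: 8.7
eef_pos: [0.6244, 0.0274, 0.1786]
eef_rot: [0.0, 0.557, 0.831, 0.001]
force: [0.5, 0.3, -2.5]
width: 0.0228
finger_force: 59.3
```

```bash
python3 -c "
from h import *
todo([*(CC-.167*CU+.0337*CU),.0934+.0841],112.2);print(env.observe()['moment'])
d=cam('side');cv2.imwrite('pics/s5.png',d['color']);a=d['color'][115:235,240:360];cv2.imwrite('pics/g5.png',cv2.resize(a,(600,600),interpolation=2))
for th in(30,35,40,45,50):
    for y in(.075,-.075): print(th,y,((cov(d,th,y)-[240,115])*5).round(),((cov(d,th,y,t=.006)-[240,115])*5).round())
"
```

```text
t 8.7 pos [0.6244 0.0274 0.1786] xyaw 112.34 tilt 0.08 j [-0.    0.52  1.73  0.    0.89 -0.39] F [ 0.5  0.3 -2.5] w 0.0228
shift mm [-0.7 -0.6  1.1] turn 0.14
[ 0.02990386 -0.0249864  -0.03531032]
30 0.075 [268. 362.] [266. 352.]
30 -0.075 [481. 299.] [478. 290.]
35 0.075 [263. 343.] [260. 334.]
35 -0.075 [476. 282.] [473. 272.]
40 0.075 [257. 326.] [254. 317.]
40 -0.075 [470. 264.] [467. 255.]
45 0.075 [251. 308.] [247. 299.]
45 -0.075 [463. 248.] [460. 239.]
50 0.075 [243. 292.] [240. 282.]
50 -0.075 [457. 232.] [453. 223.]
```

View pics/g5.png

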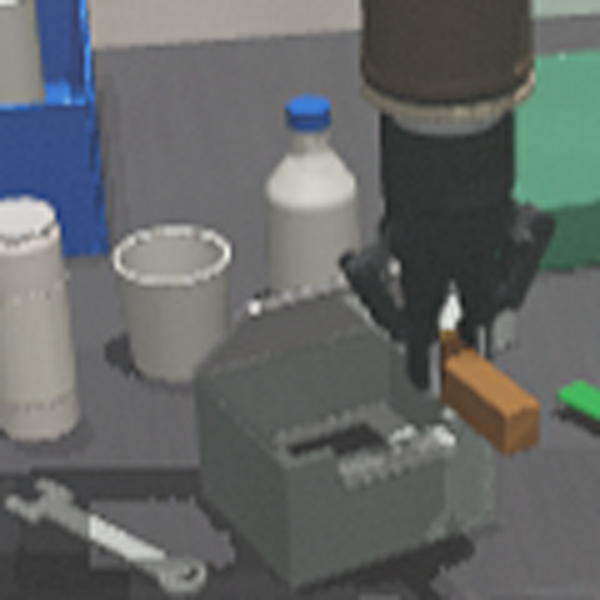

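The corner is at crop (252,308), which puts the cover at 45°, on track. Continuing to upright.

Request:
{"method": "jog_arm", "body": {"steps": [[[7,0,-6,0],[15,0,-12,0],[24,0,-17,0],[33,0,-22,0],[42,0,-26,0],[51,0,-29,0],[58,0,-31,0],[65,0,-32,0]]]}}

```text
time_s: 9.55
eef_pos: [0.5994, 0.0872, 0.2096]
eef_rot: [0.0, 0.557, 0.831, 0.0]
force: [0.4, -1.7, -0.6]
width: 0.0231
finger_force: 59.4
```

Request:
{"method": "jog_arm", "body": {"steps": [[[7,0,0,0],[13,0,0,0],[19,0,0,0],[22,0,0,0],[22,0,0,0],[22,0,0,0]]]}}

```text
time_s: 10.15
eef_pos: [0.5911, 0.1069, 0.2092]
eef_rot: [-0.0, 0.557, 0.831, -0.0]
force: [0.6, -1.1, -1.4]
width: 0.023
finger_force: 59.4
```

```bash
python3 -c "
from h import *
todo([*(CC-.052*CU),.0934+.117],112.2);print(env.observe()['moment'])
d=cam('side');cv2.imwrite('pics/s6.png',d['color']);a=d['color'][95:215,220:340];cv2.imwrite('pics/g6.png',cv2.resize(a,(600,600),interpolation=2))
for th in(80,85,90,95,100):
    for y in(.075,-.075): print(th,y,((cov(d,th,y)-[220,95])*5).round(),((cov(d,th,y,t=.006)-[220,95])*5).round())
"
```

```text
t 10.15 pos [0.5911 0.1069 0.2092] xyaw 112.31 tilt 0.02 j [ 0.13  0.46  1.76  0.    0.93 -0.26] F [ 0.6 -1.1 -1.4] w 0.023
shift mm [-5.5  0.1 -1.2] turn 0.11
[-0.07003415  0.07694354  0.01213532]
80 0.075 [296. 310.] [292. 305.]
80 -0.075 [508. 254.] [502. 250.]
85 0.075 [288. 301.] [283. 297.]
85 -0.075 [498. 245.] [494. 242.]
90 0.075 [280. 293.] [276. 290.]
90 -0.075 [489. 238.] [485. 235.]
95 0.075 [272. 288.] [268. 284.]
95 -0.075 [481. 233.] [477. 230.]
100 0.075 [264. 283.] [261. 281.]
100 -0.075 [472. 229.] [468. 228.]
```

View pics/g6.png

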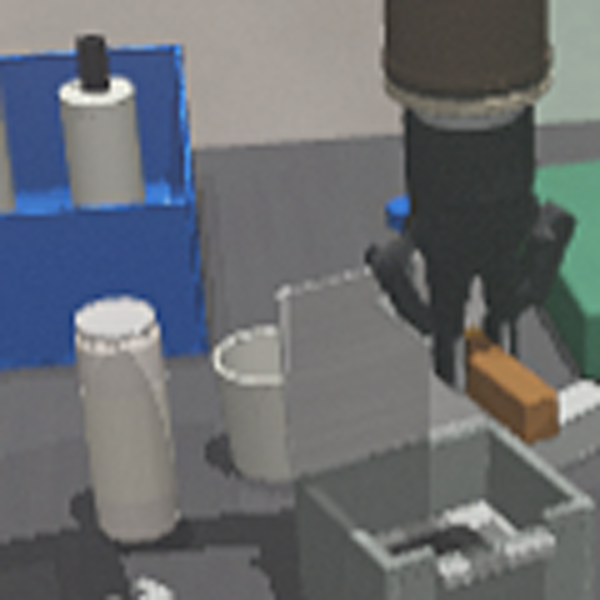

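The cover's top corner is at crop (279,293), so it stands at about 91°. Backing the scraper out and returning it to the mat.

Request:
{"method": "jog_arm", "body": {"steps": [[[-10,0,0,0],[-30,0,0,0],[-60,0,0,0],[-95,0,0,0],[-130,0,0,0],[-160,0,0,0],[-170,0,0,0],[-170,0,0,0]]]}}

```text
time_s: 11.0
eef_pos: [0.6561, -0.0524, 0.209]
eef_rot: [-0.0, 0.558, 0.83, -0.0]
force: [0.4, 0.9, -1.9]
width: 0.023
finger_force: 59.4
```

```bash
python3 -c "
from h import *
todo([.5698,-.1961,.126],4.7)"
```

```text
t 11.0 pos [ 0.6561 -0.0524  0.209 ] xyaw 112.18 tilt 0.01 j [-0.13  0.53  1.62 -0.    0.99 -0.51] F [ 0.4  0.9 -1.9] w 0.023
shift mm [-100.5 -134.1   83.1] turn 107.48
```

Request:
{"method": "jog_arm", "body": {"steps": [[[-10,-10,0,7],[-20,-22,0,15],[-30,-35,10,23],[-40,-50,20,31],[-50,-65,30,39],[-60,-80,40,47],[-70,-93,50,55],[-80,-106,60,63]]]}}

```text
time_s: 11.8
eef_pos: [0.5874, -0.1641, 0.1491]
eef_rot: [-0.0, 0.91, 0.415, -0.0]
force: [0.7, 0.6, -1.8]
width: 0.0229
finger_force: 59.4
```

```bash
python3 -c "
from h import *
todo([.5698,-.1961,.086],4.7)"
```

```text
t 11.8 pos [ 0.5874 -0.1641  0.1491] xyaw 49.02 tilt 0.02 j [-0.32  0.54  1.78  0.    0.82  0.39] F [ 0.7  0.6 -1.8] w 0.0229
shift mm [-35.7   7.8  63.1] turn 44.32
```

Request:
{"method": "jog_arm", "body": {"steps": [[[-7,2,0,8],[-14,4,10,16],[-22,5,20,24],[-30,6,35,32],[-35,8,50,40],[-36,8,63,44.3],[-36,8,63,44.3],[-36,8,63,44.3]]]}}

```text
time_s: 12.6
eef_pos: [0.5706, -0.1964, 0.0866]
eef_rot: [-0.0, 0.999, 0.045, -0.0]
force: [0.0, -0.2, -1.9]
width: 0.0232
finger_force: 59.3
```

```bash
python3 -c "
from h import *
todo([.5698,-.1961,.0285],4.7)"
```

```text
t 12.6 pos [ 0.5706 -0.1964  0.0866] xyaw 5.19 tilt 0.03 j [-0.38  0.62  1.84  0.    0.69  1.1 ] F [ 0.  -0.2 -1.9] w 0.0232
shift mm [-0.7 -0.4 58.1] turn 0.49
```

Request:
{"method": "jog_arm", "body": {"steps": [[[-0.5,0,20,0.5],[-0.5,0,38,0.5],[-0.5,0,50,0.5],[-0.5,0,55,0.5],[-0.5,0,58,0.5],[-0.5,0,58,0.5],[-0.5,0,58,0.5]]]}}

```text
time_s: 13.3
eef_pos: [0.5705, -0.1973, 0.029]
eef_rot: [0.0, 0.999, 0.039, 0.0]
force: [0.1, 0.1, -1.9]
width: 0.0231
finger_force: 59.4
```

Request:
{"method": "jog_arm", "body": {"steps": [[[0,0,1,0],[0,0,1.5,0],[0,0,1.5,0]]]}}

```text
time_s: 13.6
eef_pos: [0.5702, -0.1973, 0.027]
eef_rot: [0.0, 0.999, 0.039, 0.0]
force: [-0.4, 0.3, -1.4]
width: 0.023
finger_force: 59.4
```

```bash
python3 -c "
from h import *
todo([.5698,-.1961,.0262],4.7)"
```

```text
t 13.6 pos [ 0.5702 -0.1973  0.027 ] xyaw 4.51 tilt 0.01 j [-0.38  0.71  1.86  0.    0.57  1.11] F [-0.4  0.3 -1.4] w 0.023
shift mm [-0.3 -1.2  0.8] turn -0.19
```

Less than 1 mm above the mat. Easing down and releasing.

Request:
{"method": "jog_arm", "body": {"steps": [[[0,0,0.5,0],[0,0,0.8,0],[0,0,0.8,0]]]}}

```text
time_s: 13.9
eef_pos: [0.5702, -0.1972, 0.0262]
eef_rot: [0.0, 0.999, 0.039, 0.0]
force: [-1.4, 1.6, 2.1]
width: 0.0232
finger_force: 59.9
```

Request:
{"method": "jog_arm", "body": {"steps": [[[0,0,0,0],[0,0,0,0],[0,0,0,0],[0,0,0,0],[0,0,0,0],[0,0,0,0]]], "claw": 55}}

```text
time_s: 14.5
eef_pos: [0.5701, -0.1972, 0.0261]
eef_rot: [0.0, 0.999, 0.039, 0.0]
force: [-0.1, 0.3, 0.1]
width: 0.0551
finger_force: 0.0
```

Request:
{"method": "jog_arm", "body": {"steps": [[[0,0,-10,0],[0,0,-30,0],[0,0,-60,0],[0,0,-100,0],[-20,30,-140,0],[-40,70,-170,0],[-60,110,-180,0],[-80,150,-180,0]]]}}

```text
time_s: 15.3
eef_pos: [0.5024, -0.3551, 0.2096]
eef_rot: [0.002, 0.999, 0.04, 0.002]
force: [0.7, 0.0, -0.8]
width: 0.055
finger_force: 0.0
```

Request:
{"method": "jog_arm", "body": {"steps": [[[0,40,0,0],[0,80,0,0],[0,120,0,0],[0,160,0,0],[0,160,0,0],[0,160,0,0]]]}}

```text
time_s: 15.9
eef_pos: [0.5143, -0.5131, 0.2062]
eef_rot: [-0.0, 0.999, 0.039, -0.0]
force: [-0.6, 0.2, 0.0]
width: 0.0553
finger_force: 0.0
```

```bash
python3 -c "
from h import *
todo([.5698,-.1961,.2],4.7)
d=cam('side');e=cam('top')
cv2.imwrite('pics/f.png',np.hstack([cv2.resize(e['color'][100:400,80:440],(400,333)),cv2.resize(d['color'][80:380,150:450],(333,333))]))
for th in(80,85,90,95,100): print(th,((cov(d,th,.075)-[150,80])*1.11+[400,0]).round(),((cov(e,th,.075)-[80,100])*1.11).round(),((cov(e,th,-.075)-[80,100])*1.11).round())
s=scraper(e,.033,.020,(335,190,42,85))
for r,P in s: print([np.linalg.norm(P[i]-P[i-3]).round(4) for i in range(4)],P.mean(0))
a,b=s[0][1].mean(0),s[1][1].mean(0); print(np.degrees(np.arctan2(b[1]-a[1],b[0]-a[0])))"
```

```text
t 15.9 pos [ 0.5143 -0.5131  0.2062] xyaw 4.43 tilt 0.02 j [-0.83  0.63  1.44  0.    1.07  0.67] F [-0.6  0.2  0. ] w 0.0553
shift mm [  79.9 -311.8    6.3] turn -0.27
80 [543.  85.] [142. 173.] [119. 107.]
85 [542.  83.] [137. 174.] [114. 109.]
90 [540.  82.] [132. 176.] [108. 111.]
95 [538.  80.] [127. 179.] [103. 113.]
100 [536.  79.] [122. 181.] [ 98. 115.]Traceback (most recent call last):
  File "<string>", line 7, in <module>
    s=scraper(e,.033,.020,(335,190,42,85))
  File "h.py", line 23, in scraper
    r=cv2.boxPoints(cv2.minAreaRect(big(m)))+np.float32([x,y]); out.append((r,plane(d,r,z)))
                                    ~~~^^^
  File "h.py", line 19, in <lambda>
    big=lambda m:max(cv2.findContours(m,0,2)[0],key=cv2.contourArea)
                 ~~~^^^^^^^^^^^^^^^^^^^^^^^^^^^^^^^^^^^^^^^^^^^^^^^^
ValueError: max() iterable argument is empty
```

View pics/f.png

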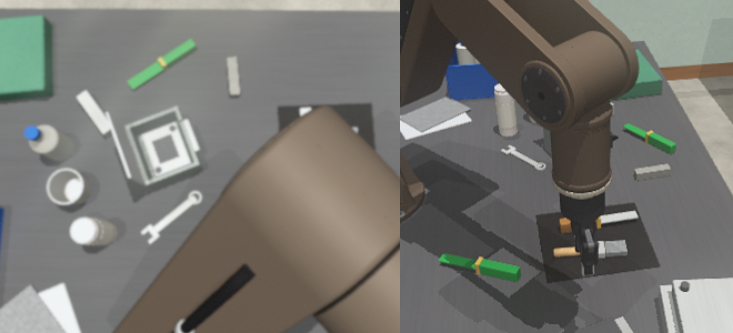

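The final view shows the cover standing edge-on at about 90°: its top edge runs from (130,178) to (108,112) in the top view. The scraper is on the mat beside the brush, at about (600,220) in the side view. Nothing else has moved and the gripper is free.

```bash
python3 -c "
from cell import env
print(env.sign_off())"
```

```text
the job is handed in; nothing more can be done
None
```

The job is handed in after about 16 s of robot time: the scraper pried the cover up to about 90° and is lying on the mat again, and the final pictures show nothing else moved.

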